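Store the tool holders by length

TASK

Put the four tool holders that stand on the mat away into the row of red sockets in order of length: the shortest in the end socket behind the green label, then the next longer one beside it and so on, up to the longest at the other end. Lower each one gently until it stands upright with its flange resting on the socket and let it go. Leave the touch probe where it stands and do not knock over any holder.

Things in the scene. Friction and masses are not known exactly. Their poses are not given: they have to be found in the camera images.
- holder_sidelock: shortest tool holder, 80 mm tall in all: plain thick bright steel cylinder, 50 mm diameter up to the top, 20 mm black bore in its top face. Grip 25 mm below the top, 50 mm wide. 0.65 kg. Origin: centre of the underside of its shank (29 mm diameter, 20 mm long) on which it stands; z up its axis. Flange 50 mm diameter, from 20 to 46 mm height. Round, so any grasp yaw does.
- holder_collet: second shortest tool holder, 105 mm tall: near-black slotted nut, 42 mm diameter from 62 mm to the top, brass ring (collet) in its top face. Grip 25 mm below the top, 42 mm wide. 0.7 kg. Origin: centre of the underside of its shank (29 mm diameter, 20 mm long) on which it stands; z up its axis. Flange 50 mm diameter, from 20 to 46 mm height. Round, so any grasp yaw does.
- holder_shrink: second longest tool holder, 130 mm tall: slim bright nose, 30 mm diameter from 73 mm to the top, its last 20 mm copper-coloured, 14 mm black bore. Grip 25 mm below the top, 30 mm wide. 0.7 kg. Origin: centre of the underside of its shank (29 mm diameter, 20 mm long) on which it stands; z up its axis. Flange 50 mm diameter, from 20 to 46 mm height. Round, so any grasp yaw does.
- holder_milling: longest tool holder, 155 mm tall: straight dark grey neck, 32 mm diameter from 58 mm to the top, four small gold inserts in its last 10 mm. Grip 25 mm below the top, 32 mm wide. 0.8 kg. Origin: centre of the underside of its shank (29 mm diameter, 20 mm long) on which it stands; z up its axis. Flange 50 mm diameter, from 20 to 46 mm height. Round, so any grasp yaw does.
- touch_probe: touch probe that must stay where it stands among the holders: black foot 70 mm diameter, 30 mm high, steel flange, white body 40 mm diameter to 100 mm height with an amber band, thin white stylus, small red ball at 151 mm. Origin: centre of the underside of the foot; z up. Loose, 1.1 kg.
- green_label: green card in a blue frame (72 x 38 mm) on the sloping label strip on the robot's side of the socket row, at one or the other end; the other three cards are white. It marks the first socket. Origin: middle of the card, 67 mm straight in front of the centre of that end socket (at right angles to the row), 32 mm above the bench. Fixed.
- socket_a: one of four alike red blocks, 83 x 83 x 40 mm high, black insert, fixed at 84 mm pitch in a straight row; the letters' order in the row varies. Origin: centre of underside, 4 mm above the bench; x across the row, away from the labels, y along it, z up. In its flat top a round well, 44 mm wide, 34 mm deep. A seated holder's flange rests flat on the top, its origin 20 mm above this origin.
- socket_b: one of four alike red blocks, 83 x 83 x 40 mm high, black insert, fixed at 84 mm pitch in a straight row; the letters' order in the row varies. Origin: centre of underside, 4 mm above the bench; x across the row, away from the labels, y along it, z up. In its flat top a round well, 44 mm wide, 34 mm deep. A seated holder's flange rests flat on the top, its origin 20 mm above this origin.
- socket_c: one of four alike red blocks, 83 x 83 x 40 mm high, black insert, fixed at 84 mm pitch in a straight row; the letters' order in the row varies. Origin: centre of underside, 4 mm above the bench; x across the row, away from the labels, y along it, z up. In its flat top a round well, 44 mm wide, 34 mm deep. A seated holder's flange rests flat on the top, its origin 20 mm above this origin.
- socket_d: one of four alike red blocks, 83 x 83 x 40 mm high, black insert, fixed at 84 mm pitch in a straight row; the letters' order in the row varies. Origin: centre of underside, 4 mm above the bench; x across the row, away from the labels, y along it, z up. In its flat top a round well, 44 mm wide, 34 mm deep. A seated holder's flange rests flat on the top, its origin 20 mm above this origin.
Not all that is in view belongs to the job. Leave any purple look-alike of the holder_milling alone.

How it is judged:
At the end, for the whole second after the job is handed in: From the green-label end on, the sockets hold the 80, 105, 130, 155 mm holders in this order: each within 10 mm of the socket centre, its origin 15 to 25 mm over the socket origin (seated: 20), within 0.12 rad of upright, released, at rest; the touch probe upright, moved under 30 mm (((horizontal distance between holder_sidelock and socket_a below 0.01 m and z of holder_sidelock in the frame of socket_a between 0.015 and 0.025 m) or (horizontal distance between holder_sidelock and socket_b below 0.01 m and z of holder_sidelock in the frame of socket_b between 0.015 and 0.025 m) or (horizontal distance between holder_sidelock and socket_c below 0.01 m and z of holder_sidelock in the frame of socket_c between 0.015 and 0.025 m) or (horizontal distance between holder_sidelock and socket_d below 0.01 m and z of holder_sidelock in the frame of socket_d between 0.015 and 0.025 m)) and horizontal distance between holder_sidelock and green_label between 0.0495 and 0.0855 m and angle between each of holder_sidelock, holder_collet, holder_shrink, holder_milling, touch_probe's own z axis and vertical below 0.12 rad and linear speed of each of holder_sidelock, holder_collet, holder_shrink, holder_milling below 0.02 m/s and angular speed of each of holder_sidelock, holder_collet, holder_shrink, holder_milling below 0.15 rad/s and contact force between each of holder_sidelock, holder_collet, holder_shrink, holder_milling and the fingers below 0.1 N and ((horizontal distance between holder_collet and socket_a below 0.01 m and z of holder_collet in the frame of socket_a between 0.015 and 0.025 m) or (horizontal distance between holder_collet and socket_b below 0.01 m and z of holder_collet in the frame of socket_b between 0.015 and 0.025 m) or (horizontal distance between holder_collet and socket_c below 0.01 m and z of holder_collet in the frame of socket_c between 0.015 and 0.025 m) or (horizontal distance between holder_collet and socket_d below 0.01 m and z of holder_collet in the frame of socket_d between 0.015 and 0.025 m)) and horizontal distance between holder_collet and green_label between 0.0898 and 0.1258 m and ((horizontal distance between holder_shrink and socket_a below 0.01 m and z of holder_shrink in the frame of socket_a between 0.015 and 0.025 m) or (horizontal distance between holder_shrink and socket_b below 0.01 m and z of holder_shrink in the frame of socket_b between 0.015 and 0.025 m) or (horizontal distance between holder_shrink and socket_c below 0.01 m and z of holder_shrink in the frame of socket_c between 0.015 and 0.025 m) or (horizontal distance between holder_shrink and socket_d below 0.01 m and z of holder_shrink in the frame of socket_d between 0.015 and 0.025 m)) and horizontal distance between holder_shrink and green_label between 0.1631 and 0.1991 m and ((horizontal distance between holder_milling and socket_a below 0.01 m and z of holder_milling in the frame of socket_a between 0.015 and 0.025 m) or (horizontal distance between holder_milling and socket_b below 0.01 m and z of holder_milling in the frame of socket_b between 0.015 and 0.025 m) or (horizontal distance between holder_milling and socket_c below 0.01 m and z of holder_milling in the frame of socket_c between 0.015 and 0.025 m) or (horizontal distance between holder_milling and socket_d below 0.01 m and z of holder_milling in the frame of socket_d between 0.015 and 0.025 m)) and horizontal distance between holder_milling and green_label between 0.2429 and 0.2789 m and distance of touch_probe from where it was at the start of the episode below 0.03 m).
It fails at once if a holder is knocked over (angle between any of holder_sidelock, holder_collet, holder_shrink, holder_milling's own z axis and vertical above 0.6 rad).
It fails at once if the touch probe is shifted by more than 30 mm or tipped (distance of touch_probe from where it was at the start of the episode above 0.03 m or angle between touch_probe's own z axis and vertical above 0.35 rad).
It fails at once if a holder is let fall: it moves faster than 0.6 m/s (a free fall of about 18 mm) while the fingers do not hold it ((linear speed of holder_sidelock above 0.6 m/s and contact force between holder_sidelock and the fingers below 0.2 N) or (linear speed of holder_collet above 0.6 m/s and contact force between holder_collet and the fingers below 0.2 N) or (linear speed of holder_shrink above 0.6 m/s and contact force between holder_shrink and the fingers below 0.2 N) or (linear speed of holder_milling above 0.6 m/s and contact force between holder_milling and the fingers below 0.2 N)).
It also fails if it takes over 115 s, if anything falls off the work surface, if the arm or the gripper's body presses on something with over 40 N, if the wrist force passes 120 N, or if a joint passes its speed limit or range.

ROBOT

A 6-joint arm with a two-finger parallel gripper is mounted at the origin on the work surface. World frame = base frame: x ahead of the robot, y to its left, z up, the work surface at z = 0. Lengths are in m, angles in rad, forces in N, time in s.
With the tool pointing down it reaches from about 0.35 to 0.975 m from the base axis. Payload 4.9 kg.
Tool frame: the origin (TCP) lies on the centre line of the jaws, within the pads' length; the fingertips stand manip.tip_reach ahead of it and the grasp point (between the pads) is the TCP (manip.tip_reach is the distance from the TCP to the fingertips, in m); z points along the fingers, y is the line along which they close (so a half turn about z gives the same grasp; the last joint's range is limited). The gripper opens to 85 mm and grips with 20 to 120 N. Pads are 22 mm wide; open, the fingers measure 114 mm over their backs; the gripper's body (76 mm by 85 mm) begins 54 mm behind the grasp point. The pads swing forward as they close: fully open they stand 13 mm farther back than shut.
Start: joints at [0.984, 0.053, 1.613, -0, 1.476, -0.119], TCP at [0.282, 0.558, 0.25] pointing down, gripper open.
Joint ranges: [-3.01, 3.01], [-1.01, 2.22], [0.06, 2.58], [-1.02, 4.17], [0.09, 2.62], [-3.14, 3.14]. Speed limits (rad/s): [2.57, 2.57, 3.14, 3.14, 3.14, 3.14].

INTERFACE

Orientations are given as a unit quaternion [w, x, y, z].
In Python, from plant import manip gives the robot as it stands. The module is installed in compiled form; this text tells all that it offers.
- The arm moves only by the tool move_arm, never from a script. Its argument "rows" is a list of rows, each a list of 7 numbers: the shift along the tool's x, y, z in cm, then the turn, a rotation vector about the tool's x, y, z in degrees, then the opening, from -1 (shut) to 1 (fully open). In form: [[tx, ty, tz, ax, ay, az, jaw], ...]. A call has 1 to 20 rows; each row shifts and turns the commanded pose from where the row before left it, along the tool's axes as they then stand; what a row does not reach is not made up. A row lasts 1/12 s, in which the tool goes at most 41.7 mm and 7.16 degrees, less where a joint would pass 70% of its speed; a pose out of reach is approached as far as the arm can. A call is refused whole if a number of a shift passes 4.17 or a number of a turn 7.16, either way. A call with a gripper value outside its range is refused whole. The fingers move at their own pace and stop on an object; the grip force is fixed at half the most. Time passes only in rows, so rows that do not move let the fingers close. It gives the time, the measured TCP pose, the force, the opening and the grip force at its end, in the units of the state.
- manip.state(): the state, without advancing time (a new reading comes with each control period).
- manip.grab_frame(name): name is "scene" or "top" or "wrist"; returns a dict with "img" (420x560x3 uint8, blue, green, red), "mtx" (3x3 intrinsics, pixels), "R" (3x3) and "t" (3): a world point X has camera coordinates R X + t. Camera axes: x right, y down, z forward; pixel columns grow to the right and rows downward; lengths in m; the calibration is good to about 2 mm. A picture is of the moment at which its call begins. There is no depth.
- manip.job_done(): hands the job in; it is judged then, once.
The state is a dict: "time": time; "joint_pos": joint angles; "joint_vel": joint speeds; "joint_efforts": joint torques, N m; "tool_pos": TCP position; "tool_rot": TCP orientation; "contact_force": force on the tool from outside, world axes, zero at the start; "ft_torque": the same for the moment, N m; "gripper_width": opening from 0.0 (shut) to 1.0 (fully open); "grasp_force": force on a finger pad.
Only numpy, scipy, OpenCV 4.12 (cv2) and the standard library are available. Lean on these libraries where they do the work, as an engineer would, in place of code of your own. Each camera call takes 0.05 s, during which the arm holds its last target. There are 200 camera calls.

## Working session

There is one attempt and no reset: what is moved stays moved. The work goes in short steps, Python scripts to look and compute and a tool call to move; the robot and the scene stay as the last step left them, time stands still between calls to the robot, and variables do not carry over. Pictures are saved under pics/ and viewed, at most 14 in all, crops included, and the job is handed in when it is done.

Besides the shell and the picture viewer there is one more tool, called after "Request:" as a command line: name --pt "numbers of a row" for each row, then --argument value for the rest. move_arm: Moves the arm, as the interface text tells. Its arguments: {"type":"object","properties":{"rows":{"type":"array","items":{"type":"array","items":{"type":"number"}}}},"required":["rows"]}

```bash
mkdir -p pics; cat > h.py <<'E'
import numpy as np, cv2
from plant import manip
def cast(f,uv,z):
    d=f["R"].T@np.linalg.inv(f["mtx"])@np.array([uv[0],uv[1],1.]); c=-f["R"].T@f["t"]
    return (c+d*(z-c[2])/d[2])
def proj(f,X):
    p=f["mtx"]@(f["R"]@np.array(X)+f["t"]); return p[:2]/p[2]
def tri(fa,ua,fb,ub):
    P=[f["mtx"]@np.c_[f["R"],f["t"]] for f in (fa,fb)]
    x=cv2.triangulatePoints(P[0],P[1],np.array(ua,float),np.array(ub,float)).ravel(); return x[:3]/x[3]
E
python3 - <<'E'
from h import *
import pickle
F={}
for n in("scene","top"):
    f=manip.grab_frame(n);F[n]=f;cv2.imwrite(f"pics/{n}0.png",f["img"]);print(n,-f["R"].T@f["t"],f["R"].tolist())
pickle.dump(F,open("f0.pkl","wb"));print(manip.tip_reach,manip.state())
E
```

```text
scene [ 1.33868711 -0.26540393  0.83230326] [[0.264134807208445, 0.964485769414148, 6.495041619114983e-05], [0.660666547775331, -0.18088158104405208, -0.7285612989238657], [-0.7026752566239854, 0.19248130879803121, -0.6849806051939085]]
top [ 0.40741015 -0.06638064  1.0202388 ] [[0.00969660086854232, -0.9999525985060106, -0.0008812903455752971], [-0.9925710921637689, -0.009518122390575706, -0.12129316694266301], [0.12127902923596841, 0.0020508747487455337, -0.9926163362449489]]
0.019 {'time': 0.1, 'joint_pos': array([ 9.84024000e-01,  5.33153612e-02,  1.61418052e+00,  1.18254913e-05,
        1.47601277e+00, -1.18979589e-01]), 'joint_vel': array([ 1.82367454e-04, -1.92274653e-04, -1.95580600e-03, -9.81203466e-04,
        1.07249106e-05, -1.89279763e-04]), 'joint_efforts': array([ 1.09610017e-03, -3.94903851e+01, -3.71362174e+01, -9.45164032e-06,
        3.98937904e-03,  1.74031200e-06]), 'tool_pos': array([0.28150716, 0.5574073 , 0.2491565 ]), 'tool_rot': array([-3.36605140e-04,  2.31769991e-01,  9.72770144e-01, -8.96934527e-04]), 'contact_force': array([-0.68419127,  0.5032849 ,  0.20894992]), 'ft_torque': array([ 0.00700457, -0.03597551, -0.01516904]), 'grasp_force': 0.0, 'gripper_width': 0.9970053095275381}
```

View pics/scene0.png

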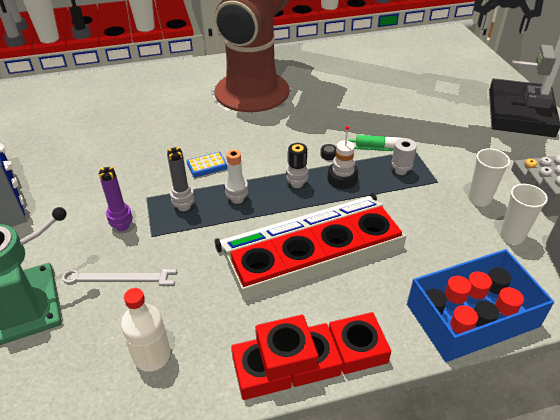

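View pics/top0.png

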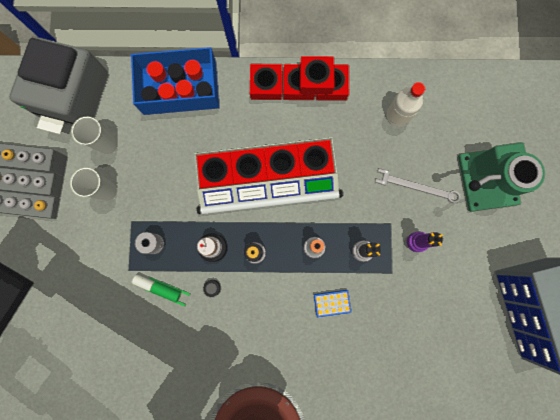

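Candidates:
- **Milling:** dark neck with gold inserts at top (367,250). The purple look-alike at (430,240) is to be left alone.
- **Shrink:** copper nose at (316,246).
- **Collet:** (255,252). The black cap lying at (212,288) is not a holder.
- **Sidelock:** bright cylinder at (149,242). The white cups are not holders.
- **Probe:** (210,246), stays.
- **Sockets:** the row with the label strip at (215–316,160). The loose stack at (300,78) is a decoy. The green label is at (319,186), the −y end.

Next I'll check these in one close crop.

```bash
python3 - <<'E'
from h import *
import pickle
F=pickle.load(open("f0.pkl","rb"))
a=F["top"]["img"][215:275,130:396];b=F["top"]["img"][130:200,185:350];c=F["scene"]["img"][125:220,150:425]
R=lambda i,w:cv2.resize(i,(w,int(i.shape[0]*w/i.shape[1])),interpolation=cv2.INTER_CUBIC)
o=np.vstack([R(a,800),R(c,800)]);cv2.imwrite("pics/crop1.png",o);print(o.shape)
# wells: dark blobs inside the red row
for n,box in(("top",(190,130,345,190)),("scene",(215,195,410,285))):
    f=F[n];x0,y0,x1,y1=box;im=f["img"][y0:y1,x0:x1].astype(int)
    red=((im[...,2]>120)&(im[...,1]<70)).astype(np.uint8)
    cs,h=cv2.findContours(red,cv2.RETR_CCOMP,cv2.CHAIN_APPROX_NONE)
    for k,cc in enumerate(cs):
        if h[0][k][3]>=0 and cv2.contourArea(cc)>150:
            e=cv2.fitEllipse(cc);uv=np.array(e[0])+[x0,y0];print(n,uv.round(1),np.round(e[1],1),cast(f,uv,.044).round(4))
    hsv=cv2.cvtColor(f["img"],cv2.COLOR_BGR2HSV)
    g=cv2.inRange(hsv,(50,120,60),(75,255,255));bx=(295,175,340,200) if n=="top" else (222,228,270,252)
    m=np.zeros_like(g);m[bx[1]:bx[3],bx[0]:bx[2]]=g[bx[1]:bx[3],bx[0]:bx[2]]
    M=cv2.moments(m,True);uv=(M["m10"]/M["m00"],M["m01"]/M["m00"]);print("green",uv,cast(f,uv,.032).round(4))
E
```

```text
(456, 800, 3)
top [214.2 169.3] [25.9 26.2] [0.6303 0.1144 0.044 ]
top [248.  165.3] [25.7 26.3] [0.6411 0.0313 0.044 ]
top [281.8 161.4] [25.7 26.2] [ 0.6518 -0.0523  0.044 ]
top [315.3 157.6] [25.8 26.1] [ 0.6623 -0.1352  0.044 ]
green (318.5165289256198, 185.00413223140495) [ 0.5955 -0.1441  0.032 ]
scene [257.6 260. ] [26.1 33.9] [ 0.667  -0.1368  0.044 ]
scene [297.9 247.5] [25.1 33.3] [ 0.6564 -0.0537  0.044 ]
scene [336.6 235.4] [23.8 32.8] [0.6457 0.0294 0.044 ]
scene [373.5 223.8] [22.7 32.3] [0.6349 0.1125 0.044 ]
green (245.88148148148147, 238.85925925925926) [ 0.5961 -0.1448  0.032 ]
```

View pics/crop1.png

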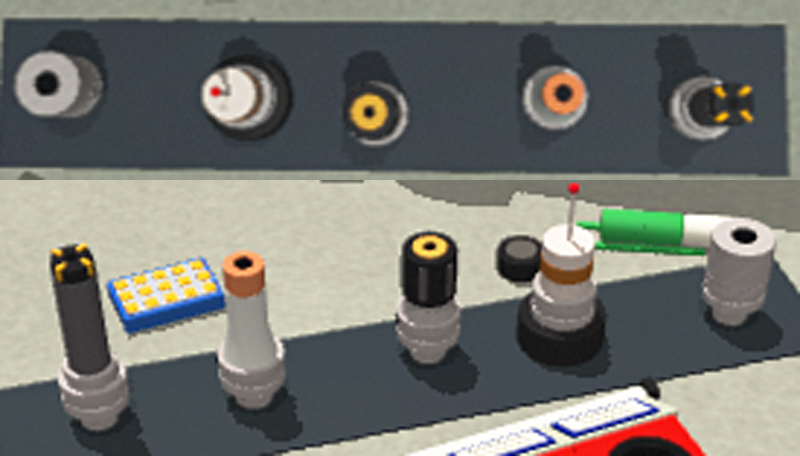

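The crop confirms the identities: sidelock (46,83), collet brass ring (370,113), copper-nosed shrink (564,93), milling with gold inserts (733,103), and probe (228,95) in its top half. I'll measure from these pixels in both views.

```bash
python3 - <<'E'
from h import *
import pickle
F=pickle.load(open("f0.pkl","rb"));T,S=F["top"],F["scene"]
P={"sidelock":((46,83),(743,235),.08),"collet":((370,113),(430,245),.105),"shrink":((564,93),(243,263),.13),"milling":((733,103),(72,263),.155)}
def cen(n,f,uv,top):
    # centroid of the feature by colour near the given pixel
    r=9;x,y=int(round(uv[0])),int(round(uv[1]));im=f["img"][y-r:y+r+1,x-r:x+r+1];h=cv2.cvtColor(im,cv2.COLOR_BGR2HSV)
    if n=="sidelock": m=cv2.inRange(h,(0,0,0),(180,255,50));cs,_=cv2.findContours(m,0,1);
    elif n=="collet": m=cv2.inRange(h,(15,110,90),(35,255,255))
    elif n=="shrink":
        m=cv2.inRange(h,(0,0,0),(180,255,60))
    else: m=cv2.inRange(h,(12,130,120),(35,255,255))
    k,l,st,c=cv2.connectedComponentsWithStats(m)
    if n in("sidelock","shrink"):
        i=min(range(1,k),key=lambda i:np.hypot(*(c[i]-r)));m=(l==i).astype(np.uint8)
    pts=cv2.findNonZero(m);hull=cv2.convexHull(pts);M=cv2.moments(hull)
    return np.array([M["m10"]/M["m00"]+x-r,M["m01"]/M["m00"]+y-r]),int(m.astype(bool).sum())
for n,(a,b,z) in P.items():
    ua=((a[0]+.5)/3.0075-.5+130,(a[1]+.5)/3.0075-.5+215);ub=((b[0]+.5)/2.909-.5+150,(b[1]-180+.5)/2.909-.5+125)
    ca,na=cen(n,T,ua,1);cb,nb=cen(n,S,ub,0)
    print(n,np.round([ua,ca,ub,cb],1).tolist(),na,nb,"manual",cast(T,ua,z)[:2].round(4),cast(S,ub,z)[:2].round(4),"mask",cast(T,ca,z)[:2].round(4),cast(S,cb,z)[:2].round(4),tri(T,ca,S,cb).round(4))
uv=(130+228/3.0075,215+95/3.0075);print("probe",cast(T,uv,.1).round(3), cast(T,(130+215/3.0075,215+91/3.0075),.151).round(3))
E
```

```text
sidelock [[145.0, 242.3], [145.0, 242.3], [405.1, 143.6], [405.5, 144.0]] 40 28 manual [0.4472 0.2635] [0.4458 0.262 ] mask [0.4472 0.2634] [0.4475 0.2622] [0.447  0.2629 0.0796]
collet [[252.7, 252.2], [252.2, 252.0], [297.5, 147.0], [297.3, 147.5]] 122 77 manual [0.4261 0.0103] [0.4247 0.0118] mask [0.4266 0.0113] [0.4263 0.0109] [0.4265 0.011  0.1052]
shrink [[317.2, 245.6], [317.0, 245.7], [233.2, 153.2], [233.0, 153.1]] 17 13 manual [ 0.4415 -0.1335] [ 0.441  -0.1331] mask [ 0.4413 -0.133 ] [ 0.4406 -0.1335] [ 0.4412 -0.1334  0.1305]
milling [[373.4, 248.9], [373.3, 249.4], [174.4, 153.2], [174.4, 152.8]] 39 43 manual [ 0.4346 -0.2516] [ 0.4417 -0.252 ] mask [ 0.4336 -0.2514] [ 0.4404 -0.2519] [ 0.4338 -0.252   0.1501]
probe [0.438 0.118 0.1  ] [0.439 0.117 0.151]
```

Request:
move_arm --pt "0 0 0 0 0 7 1" --pt "0 0 0 0 0 7 1" --pt "0 0 0 0 0 7 1" --pt "0 0 0 0 0 7 1" --pt "0 0 0 0 0 7 1" --pt "0 0 0 0 0 7 1" --pt "0 0 0 0 0 7 1" --pt "0 0 0 0 0 7 1" --pt "-3.13 1.27 0 0 0 0 1" --pt "-3.13 1.27 0 0 0 0 1" --pt "-3.13 1.27 0 0 0 0 1" --pt "-3.13 1.27 0 0 0 0 1" --pt "-3.13 1.27 0 0 0 0 1" --pt "-3.13 1.27 0 0 0 0 1" --pt "-3.13 1.27 0 0 0 0 1" --pt "-3.13 1.27 0 0 0 0 1" --pt "-3.13 1.27 0 0 0 0 1" --pt "-3.13 1.27 0 0 0 0 1" --pt "0 0 0 0 0 0 1" --pt "0 0 0 0 0 0 1"

```text
time: 1.77
tool_pos: [0.4474, 0.2619, 0.2498]
tool_rot: [-0.0, 0.663, 0.749, -0.0]
contact_force: [-0.4, -0.3, -0.2]
gripper_width: 0.997
grasp_force: 0.0
```

```bash
cat >> h.py <<'E'
from scipy.spatial.transform import Rotation as Ro
H={"sidelock":(.4471,.2629,.055),"collet":(.4265,.011,.080),"shrink":(.4412,-.1333,.105),"milling":(.435,-.252,.130)}
# socket centres, green end first; z = TCP offset from bench when seated is H z + 0.024
S=[(.6623,-.1354),(.6518,-.0521),(.6411,.0311),(.6304,.1144)]
def to(x,y,z):
    s=manip.state();q=s["tool_rot"];R=Ro.from_quat([q[1],q[2],q[3],q[0]])
    d=R.inv().apply(np.array([x,y,z])-s["tool_pos"])*100
    a=R.as_matrix()
    print("t",s["time"],"pos",s["tool_pos"].round(4),"yaw_y",np.degrees(np.arctan2(a[1,1],a[0,1])).round(2),"tilt",a[:2,2].round(4),"go cm",d.round(2),"F",s["contact_force"].round(1),"w",round(s["gripper_width"],3),"g",round(s["grasp_force"],1))
E
python3 -c "
from h import *
to(*H['sidelock']);f=manip.grab_frame('wrist');cv2.imwrite('pics/w1.png',f['img']);print(proj(f,(.4471,.2629,.08)))"
```

```text
t 1.7667 pos [0.4474 0.2619 0.2498] yaw_y 7.01 tilt [-0.0009 -0.    ] go cm [ 0.1  -0.   19.48] F [-0.4 -0.3 -0.2] w 0.997 g 0.0
[280.5865163  189.40507033]
```

View pics/w1.png

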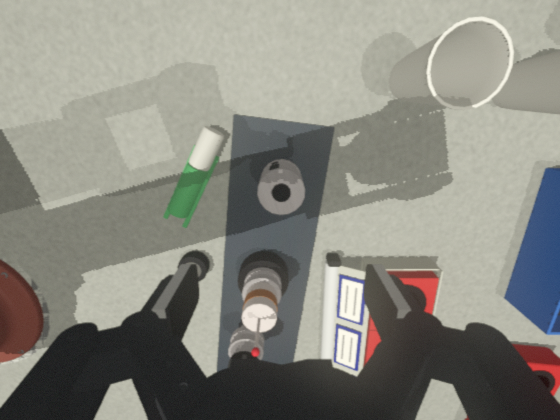

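The wrist view shows the sidelock bore at (281,191), against a predicted (281,189). The jaws are aligned, so I'll descend and grip.

Request:
move_arm --pt "0.1 0 3 0 0 0 1" --pt "0 0 3 0 0 0 1" --pt "0 0 3 0 0 0 1" --pt "0 0 3 0 0 0 1" --pt "0 0 2.5 0 0 0 1" --pt "0 0 2 0 0 0 1" --pt "0 0 2 0 0 0 1" --pt "0 0 1 0 0 0 1" --pt "0 0 0 0 0 0 1" --pt "0 0 0 0 0 0 1" --pt "0 0 0 0 0 0 -1" --pt "0 0 0 0 0 0 -1" --pt "0 0 0 0 0 0 -1" --pt "0 0 0 0 0 0 -1" --pt "0 0 0 0 0 0 -1" --pt "0 0 0 0 0 0 -1" --pt "0 0 0 0 0 0 -1" --pt "0 0 0 0 0 0 -1" --pt "0 0 0 0 0 0 -1" --pt "0 0 0 0 0 0 -1"

```text
time: 3.48
tool_pos: [0.4475, 0.2647, 0.0571]
tool_rot: [0.0, 0.661, 0.75, 0.001]
contact_force: [-2.6, -1.6, 4.8]
gripper_width: 0.572
grasp_force: 61.2
```

```bash
python3 -c "
from h import *
to(*S[0],.3)"
```

```text
t 3.4833 pos [0.4475 0.2647 0.0571] yaw_y 7.18 tilt [0.0011 0.0011] go cm [-42.36  16.34 -24.31] F [-2.6 -1.6  4.8] w 0.572 g 61.2
```

Request:
move_arm --pt "0 0 -1 0 0 0 -1" --pt "0 0 -2 0 0 0 -1" --pt "0 0 -2.5 0 0 0 -1" --pt "0 0 -2.5 0 0 0 -1" --pt "0 0 -2.5 0 0 0 -1" --pt "0 0 -2.5 0 0 0 -1" --pt "0 0 -2.5 0 0 0 -1" --pt "0 0 -2 0 0 0 -1" --pt "0 0 -1 0 0 0 -1" --pt "-1 0.3 0 0 0 0 -1" --pt "-2 0.7 0 0 0 0 -1" --pt "-3 1.2 0 0 0 0 -1" --pt "-3 1.2 0 0 0 0 -1" --pt "-3 1.2 0 0 0 0 -1" --pt "-3 1.2 0 0 0 0 -1" --pt "-3 1.2 0 0 0 0 -1" --pt "-3 1.2 0 0 0 0 -1" --pt "-3 1.2 0 0 0 0 -1" --pt "-3 1.2 0 0 0 0 -1" --pt "-3 1.2 0 0 0 0 -1"

```text
time: 5.15
tool_pos: [0.6006, -0.0208, 0.2372]
tool_rot: [-0.002, 0.662, 0.75, -0.001]
contact_force: [0.8, 0.7, -6.8]
gripper_width: 0.574
grasp_force: 63.8
```

Request:
move_arm --pt "-3 1.2 0 0 0 0 -1" --pt "-3 1.2 0 0 0 0 -1" --pt "-3 1.2 0 0 0 0 -1" --pt "-2 0.7 0 0 0 0 -1" --pt "-1 0.3 0 0 0 0 -1" --pt "0 0 0 0 0 0 -1" --pt "0 0 0 0 0 0 -1"

```text
time: 5.73
tool_pos: [0.6611, -0.132, 0.2379]
tool_rot: [-0.002, 0.662, 0.75, -0.001]
contact_force: [-0.0, 1.0, -5.9]
gripper_width: 0.573
grasp_force: 63.9
```

```bash
python3 -c "
from h import *
to(*S[0],.079)
f=manip.grab_frame('wrist');g=manip.grab_frame('scene');cv2.imwrite('pics/p1.png',np.hstack([f['img'][::2,::2],cv2.resize(g['img'][120:320,150:420],(378,280))[:210]]))
cv2.imwrite('pics/p1w.png',f['img'])"
```

```text
t 5.7333 pos [ 0.6611 -0.132   0.2379] yaw_y 7.14 tilt [-0.0041  0.0019] go cm [-0.39  0.14 15.89] F [-0.   1.  -5.9] w 0.573 g 63.9
```

View pics/p1.png

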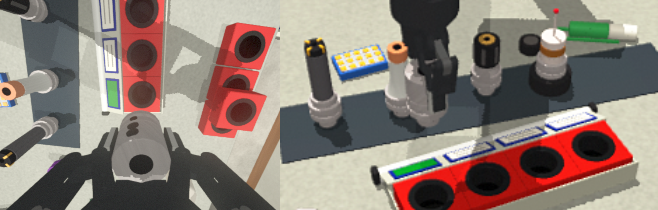

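The wrist view shows the sidelock held upright, bore at about (141,163) in the half-size picture, with the green-end well ahead of it. I'll measure the in-hand offset from the bore.

```bash
cat >> h.py <<'E'
def held(f,uv,dz):
    s=manip.state();z=s["tool_pos"][2]+dz;q=s["tool_rot"];R=Ro.from_quat([q[1],q[2],q[3],q[0]])
    p=cast(f,uv,z);print("held top at",p.round(4),"tool offs mm",(R.inv().apply(p-s["tool_pos"])*1000).round(1))
E
python3 -c "
from h import *
f=manip.grab_frame('wrist');held(f,(282,326),.023)
print(proj(f,(*S[0],.044)),proj(f,(*S[1],.044)))"
```

```text
held top at [ 0.6626 -0.1359  0.2625] tool offs mm [ -5.3   0.4 -23. ]
[281.36183032 188.45490684] [281.49998788 110.49789578]
```

Request:
move_arm --pt "-0.1 0 1 0 0 0 -1" --pt "0 0 2 0 0 0 -1" --pt "0 0 2 0 0 0 -1" --pt "0 0 2 0 0 0 -1" --pt "0 0 2 0 0 0 -1" --pt "0 0 2 0 0 0 -1" --pt "0 0 1.5 0 0 0 -1" --pt "0 0 1 0 0 0 -1" --pt "0 0 0.8 0 0 0 -1" --pt "0 0 0.5 0 0 0 -1" --pt "0 0 0.3 0 0 0 -1" --pt "0 0 0.2 0 0 0 -1" --pt "0 0 0 0 0 0 -1" --pt "0 0 0 0 0 0 -1"

```text
time: 7.05
tool_pos: [0.6629, -0.1332, 0.0883]
tool_rot: [0.001, 0.661, 0.75, 0.0]
contact_force: [-0.1, 0.6, -6.6]
gripper_width: 0.571
grasp_force: 63.9
```

Request:
move_arm --pt "0 0 0.2 0 0 0 -1" --pt "0 0 0.2 0 0 0 -1" --pt "0 0 0.1 0 0 0 -1" --pt "0 0 0 0 0 0 -1" --pt "0 0 0 0 0 0 -1"

```text
time: 7.47
tool_pos: [0.6622, -0.1329, 0.0821]
tool_rot: [-0.0, 0.661, 0.75, -0.0]
contact_force: [0.1, -0.7, -7.0]
gripper_width: 0.571
grasp_force: 63.9
```

Request:
move_arm --pt "0 0 0.1 0 0 0 -1" --pt "0 0 0.1 0 0 0 -1" --pt "0 0 0 0 0 0 -1" --pt "0 0 0 0 0 0 -1"

```text
time: 7.8
tool_pos: [0.6623, -0.1329, 0.0802]
tool_rot: [-0.0, 0.661, 0.75, -0.0]
contact_force: [0.1, -0.2, -7.1]
gripper_width: 0.57
grasp_force: 63.9
```

Request:
move_arm --pt "0 0 0.1 0 0 0 -1" --pt "0 0 0.1 0 0 0 -1" --pt "0 0 0 0 0 0 -1" --pt "0 0 0 0 0 0 -1"

```text
time: 8.13
tool_pos: [0.6625, -0.133, 0.0784]
tool_rot: [0.0, 0.661, 0.75, 0.0]
contact_force: [0.9, -0.3, -6.4]
gripper_width: 0.573
grasp_force: 64.1
```

Request:
move_arm --pt "0 0 0.1 0 0 0 -1" --pt "0 0 0.1 0 0 0 -1" --pt "0 0 0 0 0 0 -1" --pt "0 0 0 0 0 0 -1"

```text
time: 8.47
tool_pos: [0.6626, -0.1331, 0.0783]
tool_rot: [0.0, 0.661, 0.75, -0.0]
contact_force: [-4.9, 1.3, 3.5]
gripper_width: 0.569
grasp_force: 64.8
```

Request:
move_arm --pt "0 0 -0.1 0 0 0 -1" --pt "0 0 0 0 0 0 0.2" --pt "0 0 0 0 0 0 0.3" --pt "0 0 0 0 0 0 0.5" --pt "0 0 0 0 0 0 0.7" --pt "0 0 0 0 0 0 1" --pt "0 0 0 0 0 0 1" --pt "0 0 0 0 0 0 1" --pt "0 0 0 0 0 0 1"

```text
time: 9.22
tool_pos: [0.6624, -0.1329, 0.0773]
tool_rot: [0.0, 0.661, 0.75, 0.0]
contact_force: [0.1, 0.0, -0.4]
gripper_width: 0.998
grasp_force: 0.0
```

```bash
python3 -c "
from h import *
to(*H['collet'][:2],.25)
f=manip.grab_frame('scene');cv2.imwrite('pics/s1.png',cv2.resize(f['img'][120:300,150:420],(750,500)))"
```

```text
t 9.2167 pos [ 0.6624 -0.1329  0.0773] yaw_y 7.2 tilt [ 0.0001 -0.    ] go cm [ 17.24 -21.6  -17.27] F [ 0.1  0.  -0.4] w 0.998 g 0.0
```

View pics/s1.png

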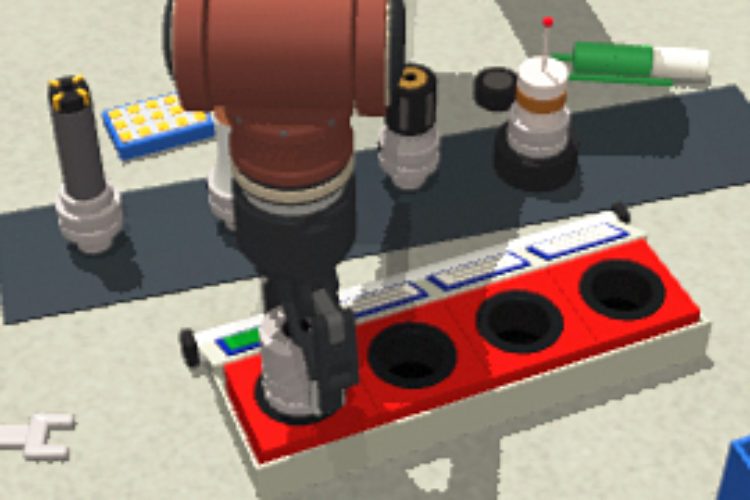

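The scene view shows the sidelock standing in the green-end socket at about (300,380). I'll check it properly once the arm is clear. Next is the collet holder.

Request:
move_arm --pt "0 0 -1 0 0 0 1" --pt "0 0 -2 0 0 0 1" --pt "0 0 -3 0 0 0 1" --pt "0 0 -3 0 0 0 1" --pt "0 0 -3 0 0 0 1" --pt "0 0 -3 0 0 0 1" --pt "0 0 -2.3 0 0 0 1" --pt "1.72 -2.16 0 0 0 0 1" --pt "1.72 -2.16 0 0 0 0 1" --pt "1.72 -2.16 0 0 0 0 1" --pt "1.72 -2.16 0 0 0 0 1" --pt "1.72 -2.16 0 0 0 0 1" --pt "1.72 -2.16 0 0 0 0 1" --pt "1.72 -2.16 0 0 0 0 1" --pt "1.72 -2.16 0 0 0 0 1" --pt "1.72 -2.16 0 0 0 0 1" --pt "1.72 -2.16 0 0 0 0 1" --pt "0 0 0 0 0 0 1" --pt "0 0 0 0 0 0 1"

```text
time: 10.85
tool_pos: [0.4261, 0.0111, 0.2513]
tool_rot: [0.001, 0.661, 0.75, 0.001]
contact_force: [-0.5, 0.2, 0.2]
gripper_width: 1.001
grasp_force: 0.0
```

```bash
python3 -c "
from h import *
to(*H['collet']);f=manip.grab_frame('wrist');print(proj(f,(*H['collet'][:2],.105)));g=manip.grab_frame('scene')
cv2.imwrite('pics/w2.png',np.hstack([f['img'][:380,130:480],cv2.resize(g['img'][190:300,200:330],(449,380))]))"
```

```text
t 10.85 pos [0.4261 0.0111 0.2513] yaw_y 7.27 tilt [ 0.0027 -0.0005] go cm [ 0.000e+00 -1.000e-02  1.713e+01] F [-0.5  0.2  0.2] w 1.001 g 0.0
[280.60674294 196.91837541]
```

View pics/w2.png

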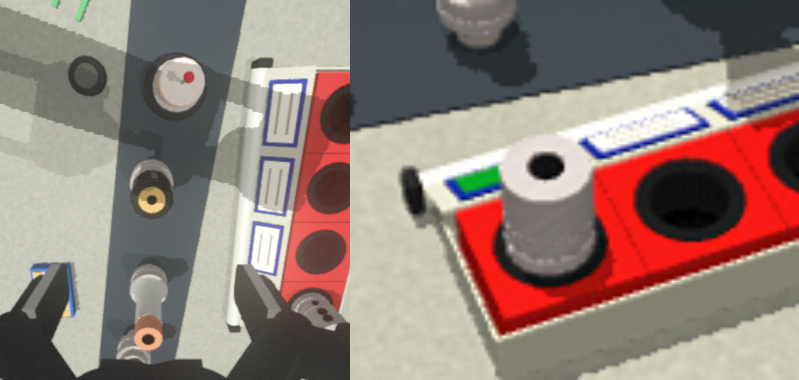

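The collet ring is at (282,199), predicted (281,197). The seated sidelock looks upright. Descend and grip.

```bash
python3 -c "
from h import *
import pickle
print(cast(pickle.load(open('f0.pkl','rb'))['scene'],(257,237.6),.104),S[0])"
```

```text
[ 0.66521645 -0.13534706  0.104     ] (0.6623, -0.1354)
```

Request:
move_arm --pt "0 0 3 0 0 0 1" --pt "0 0 3 0 0 0 1" --pt "0 0 3 0 0 0 1" --pt "0 0 3 0 0 0 1" --pt "0 0 2 0 0 0 1" --pt "0 0 2 0 0 0 1" --pt "0 0 1 0 0 0 1" --pt "0 0 0 0 0 0 1" --pt "0 0 0 0 0 0 1" --pt "0 0 0 0 0 0 -1" --pt "0 0 0 0 0 0 -1" --pt "0 0 0 0 0 0 -1" --pt "0 0 0 0 0 0 -1" --pt "0 0 0 0 0 0 -1" --pt "0 0 0 0 0 0 -1" --pt "0 0 0 0 0 0 -1" --pt "0 0 0 0 0 0 -1" --pt "0 0 0 0 0 0 -1" --pt "0 0 0 0 0 0 -1" --pt "0 0 0 0 0 0 -1"

```text
time: 12.62
tool_pos: [0.4273, 0.0105, 0.0817]
tool_rot: [0.001, 0.661, 0.75, 0.0]
contact_force: [-2.2, -0.2, 5.6]
gripper_width: 0.473
grasp_force: 60.4
```

```bash
python3 -c "
from h import *
to(*S[1],.28)"
```

```text
t 12.6167 pos [0.4273 0.0105 0.0817] yaw_y 7.21 tilt [ 0.0017 -0.0005] go cm [ -9.04  21.52 -19.79] F [-2.2 -0.2  5.6] w 0.473 g 60.4
```

Request:
move_arm --pt "0 0 -1 0 0 0 -1" --pt "0 0 -2 0 0 0 -1" --pt "0 0 -2.5 0 0 0 -1" --pt "0 0 -2.5 0 0 0 -1" --pt "0 0 -2.5 0 0 0 -1" --pt "0 0 -2.5 0 0 0 -1" --pt "0 0 -2.5 0 0 0 -1" --pt "0 0 -2 0 0 0 -1" --pt "0 0 -1 0 0 0 -1" --pt "-0.4 1.1 0 0 0 0 -1" --pt "-1 2.3 0 0 0 0 -1" --pt "-1.1 2.6 0 0 0 0 -1" --pt "-1.1 2.6 0 0 0 0 -1" --pt "-1.1 2.6 0 0 0 0 -1" --pt "-1.1 2.6 0 0 0 0 -1" --pt "-1.1 2.6 0 0 0 0 -1" --pt "-1.1 2.6 0 0 0 0 -1" --pt "-0.7 1.7 0 0 0 0 -1" --pt "-0.3 0.8 0 0 0 0 -1" --pt "0 0 0 0 0 0 -1"

```text
time: 14.28
tool_pos: [0.6513, -0.052, 0.2628]
tool_rot: [-0.002, 0.661, 0.75, -0.001]
contact_force: [-0.4, -0.3, -6.1]
gripper_width: 0.478
grasp_force: 62.7
```

```bash
python3 -c "
from h import *
to(*S[1],.1025)
f=manip.grab_frame('wrist');m=cv2.inRange(cv2.cvtColor(f['img'],cv2.COLOR_BGR2HSV),(15,110,60),(35,255,255));m[:,:240]=0;m[:,325:]=0;m[:250]=0
p=cv2.findNonZero(m);x=cv2.boundingRect(p);M=cv2.moments(cv2.convexHull(p));uv=(M['m10']/M['m00'],M['m01']/M['m00']);print(x,uv);held(f,uv,.0235)"
```

```text
t 14.2833 pos [ 0.6513 -0.052   0.2628] yaw_y 7.18 tilt [-0.0037  0.0007] go cm [-0.04  0.11 16.03] F [-0.4 -0.3 -6.1] w 0.478 g 62.7
(249, 296, 65, 54) (281.1770093457944, 322.50654205607475)
held top at [ 0.652  -0.055   0.2867] tool offs mm [ -3.5   1.1 -23.5]
```

Request:
move_arm --pt "0.15 0.1 1 0 0 0 -1" --pt "0 0 2 0 0 0 -1" --pt "0 0 2 0 0 0 -1" --pt "0 0 2 0 0 0 -1" --pt "0 0 2 0 0 0 -1" --pt "0 0 2 0 0 0 -1" --pt "0 0 1.5 0 0 0 -1" --pt "0 0 1 0 0 0 -1" --pt "0 0 0.8 0 0 0 -1" --pt "0 0 0.5 0 0 0 -1" --pt "0 0 0.3 0 0 0 -1" --pt "0 0 0.3 0 0 0 -1" --pt "0 0 0.1 0 0 0 -1" --pt "0 0 0.1 0 0 0 -1" --pt "0 0 0 0 0 0 -1"

```text
time: 15.58
tool_pos: [0.6523, -0.0502, 0.1098]
tool_rot: [0.0, 0.661, 0.75, 0.0]
contact_force: [-0.5, -0.2, -5.7]
gripper_width: 0.474
grasp_force: 62.7
```

Request:
move_arm --pt "0 0 0.1 0 0 0 -1" --pt "0 0 0.1 0 0 0 -1" --pt "0 0 0 0 0 0 -1" --pt "0 0 0 0 0 0 -1"

```text
time: 15.92
tool_pos: [0.6519, -0.0501, 0.1073]
tool_rot: [-0.0, 0.661, 0.75, -0.0]
contact_force: [-0.1, 0.3, -5.9]
gripper_width: 0.481
grasp_force: 62.7
```

Request:
move_arm --pt "0 0 0.1 0 0 0 -1" --pt "0 0 0.1 0 0 0 -1" --pt "0 0 0 0 0 0 -1" --pt "0 0 0 0 0 0 -1"

```text
time: 16.25
tool_pos: [0.6518, -0.0501, 0.1051]
tool_rot: [-0.0, 0.661, 0.75, -0.0]
contact_force: [-0.6, -0.4, -6.2]
gripper_width: 0.479
grasp_force: 62.7
```

Request:
move_arm --pt "0 0 0.1 0 0 0 -1" --pt "0 0 0 0 0 0 -1" --pt "0 0 0 0 0 0 -1"

```text
time: 16.5
tool_pos: [0.6518, -0.0501, 0.1042]
tool_rot: [-0.0, 0.661, 0.75, -0.0]
contact_force: [-0.7, 0.1, -6.5]
gripper_width: 0.481
grasp_force: 62.7
```

Request:
move_arm --pt "0 0 0.1 0 0 0 -1" --pt "0 0 0 0 0 0 -1" --pt "0 0 0 0 0 0 -1"

```text
time: 16.75
tool_pos: [0.6518, -0.0501, 0.1032]
tool_rot: [-0.0, 0.661, 0.75, -0.0]
contact_force: [-1.2, -0.1, -5.9]
gripper_width: 0.474
grasp_force: 62.7
```

Request:
move_arm --pt "0 0 0.1 0 0 0 -1" --pt "0 0 0 0 0 0 -1" --pt "0 0 0 0 0 0 -1"

```text
time: 17.0
tool_pos: [0.6521, -0.0501, 0.1029]
tool_rot: [0.0, 0.661, 0.75, 0.0]
contact_force: [-1.1, -0.5, -2.5]
gripper_width: 0.473
grasp_force: 63.2
```

Request:
move_arm --pt "0 0 0.1 0 0 0 -1" --pt "0 0 0 0 0 0 -1" --pt "0 0 0 0 0 0 -1"

```text
time: 17.25
tool_pos: [0.6521, -0.0502, 0.1028]
tool_rot: [0.0, 0.661, 0.75, -0.0]
contact_force: [-4.8, -0.8, 4.2]
gripper_width: 0.478
grasp_force: 63.5
```

Request:
move_arm --pt "0 0 -0.1 0 0 0 -1" --pt "0 0 0 0 0 0 0" --pt "0 0 0 0 0 0 0.2" --pt "0 0 0 0 0 0 0.5" --pt "0 0 0 0 0 0 1" --pt "0 0 0 0 0 0 1" --pt "0 0 0 0 0 0 1" --pt "0 0 0 0 0 0 1" --pt "0 0 -1 0 0 0 1" --pt "0 0 -2 0 0 0 1" --pt "0 0 -3 0 0 0 1" --pt "0 0 -3 0 0 0 1" --pt "0 0 -3 0 0 0 1" --pt "0 0 -3 0 0 0 1" --pt "0 0 -2 0 0 0 1" --pt "0 0 0 0 0 0 1"

```text
time: 18.58
tool_pos: [0.6544, -0.0505, 0.2806]
tool_rot: [0.005, 0.661, 0.75, 0.003]
contact_force: [0.4, 0.7, 0.9]
gripper_width: 1.003
grasp_force: 0.0
```

```bash
python3 -c "
from h import *
to(*H['shrink'])"
```

```text
t 18.5833 pos [ 0.6544 -0.0505  0.2806] yaw_y 7.2 tilt [ 0.0117 -0.0022] go cm [ -5.48 -22.39  17.32] F [0.4 0.7 0.9] w 1.003 g 0.0
```

Request:
move_arm --pt "-0.56 -2.2 0 0 0 0 1" --pt "-0.56 -2.2 0 0 0 0 1" --pt "-0.56 -2.2 0 0 0 0 1" --pt "-0.56 -2.2 0 0 0 0 1" --pt "-0.56 -2.2 0 0 0 0 1" --pt "-0.56 -2.2 0 0 0 0 1" --pt "-0.56 -2.2 0 0 0 0 1" --pt "-0.56 -2.2 0 0 0 0 1" --pt "-0.56 -2.2 0 0 0 0 1" --pt "-0.56 -2.2 0 0 0 0 1" --pt "0 0 0 0 0 0 1" --pt "0 0 0 0 0 0 1"

```text
time: 19.58
tool_pos: [0.4399, -0.1334, 0.2719]
tool_rot: [0.0, 0.662, 0.75, 0.0]
contact_force: [0.4, 0.2, -0.3]
gripper_width: 0.998
grasp_force: 0.0
```

```bash
python3 -c "
from h import *
to(*H['shrink']);f=manip.grab_frame('wrist');print(proj(f,(*H['shrink'][:2],.13)));g=manip.grab_frame('scene')
cv2.imwrite('pics/w3.png',np.hstack([f['img'][:380,130:480],cv2.resize(g['img'][170:300,200:330],(449,380))]))"
```

```text
t 19.5833 pos [ 0.4399 -0.1334  0.2719] yaw_y 7.11 tilt [0.0002 0.0001] go cm [-1.000e-02  1.200e-01  1.669e+01] F [ 0.4  0.2 -0.3] w 0.998 g 0.0
[281.88987481 198.36329102]
```

View pics/w3.png

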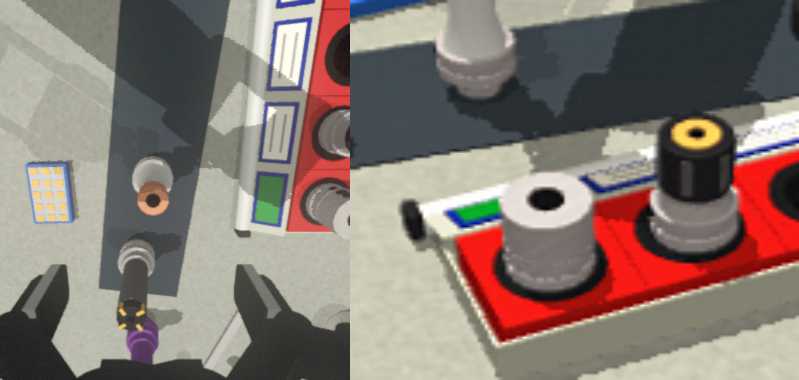

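The shrink bore is at (282,200), predicted (282,198). Sidelock and collet both stand upright in their sockets. Descend and grip the shrink holder.

Request:
move_arm --pt "0 0.1 3 0 0 0 1" --pt "0 0 3 0 0 0 1" --pt "0 0 3 0 0 0 1" --pt "0 0 2.7 0 0 0 1" --pt "0 0 2 0 0 0 1" --pt "0 0 2 0 0 0 1" --pt "0 0 1 0 0 0 1" --pt "0 0 0 0 0 0 1" --pt "0 0 0 0 0 0 1" --pt "0 0 0 0 0 0 -1" --pt "0 0 0 0 0 0 -1" --pt "0 0 0 0 0 0 -1" --pt "0 0 0 0 0 0 -1" --pt "0 0 0 0 0 0 -1" --pt "0 0 0 0 0 0 -1" --pt "0 0 0 0 0 0 -1" --pt "0 0 0 0 0 0 -1" --pt "0 0 0 0 0 0 -1" --pt "0 0 0 0 0 0 -1" --pt "0 0 0 0 0 0 -1"

```text
time: 21.35
tool_pos: [0.442, -0.1334, 0.1063]
tool_rot: [0.001, 0.661, 0.75, -0.0]
contact_force: [-1.4, 0.7, 4.4]
gripper_width: 0.334
grasp_force: 59.0
```

```bash
python3 -c "
from h import *
to(*S[2],.29)"
```

```text
t 21.35 pos [ 0.442  -0.1334  0.1063] yaw_y 7.2 tilt [ 0.0008 -0.0007] go cm [ 13.81  21.82 -18.36] F [-1.4  0.7  4.4] w 0.334 g 59.0
```

Request:
move_arm --pt "0 0 -1 0 0 0 -1" --pt "0 0 -2 0 0 0 -1" --pt "0 0 -2.5 0 0 0 -1" --pt "0 0 -2.5 0 0 0 -1" --pt "0 0 -2.5 0 0 0 -1" --pt "0 0 -2.5 0 0 0 -1" --pt "0 0 -2.5 0 0 0 -1" --pt "0 0 -2 0 0 0 -1" --pt "0 0 -1 0 0 0 -1" --pt "0.6 1 0 0 0 0 -1" --pt "1.3 2 0 0 0 0 -1" --pt "1.5 2.4 0 0 0 0 -1" --pt "1.5 2.4 0 0 0 0 -1" --pt "1.5 2.4 0 0 0 0 -1" --pt "1.5 2.4 0 0 0 0 -1" --pt "1.5 2.4 0 0 0 0 -1" --pt "1.5 2.4 0 0 0 0 -1" --pt "1.5 2.2 0 0 0 0 -1" --pt "0.9 1.4 0 0 0 0 -1" --pt "0.5 0.8 0 0 0 0 -1"

```text
time: 23.02
tool_pos: [0.6409, 0.0335, 0.2863]
tool_rot: [-0.002, 0.661, 0.751, -0.001]
contact_force: [0.3, -0.0, -6.2]
gripper_width: 0.335
grasp_force: 60.7
```

Request:
move_arm --pt "0 0 0 0 0 0 -1" --pt "0 0 0 0 0 0 -1" --pt "0 0 0 0 0 0 -1"

```text
time: 23.27
tool_pos: [0.6398, 0.0307, 0.2891]
tool_rot: [-0.001, 0.662, 0.75, -0.001]
contact_force: [0.2, 0.5, -6.2]
gripper_width: 0.336
grasp_force: 60.7
```

```bash
python3 -c "
from h import *
to(*S[2],.129)
f=manip.grab_frame('wrist');m=cv2.inRange(cv2.cvtColor(f['img'],cv2.COLOR_BGR2HSV),(3,80,60),(18,200,255));m[:,:240]=0;m[:,325:]=0;m[:250]=0
p=cv2.findNonZero(m);x=cv2.boundingRect(p);print(x)
cv2.imwrite('pics/p3.png',f['img'][150:])"
```

```text
t 23.2667 pos [0.6398 0.0307 0.2891] yaw_y 7.17 tilt [-0.0023 -0.0003] go cm [ 0.03  0.17 16.01] F [ 0.2  0.5 -6.2] w 0.336 g 60.7
(245, 267, 73, 84)
```

View pics/p3.png

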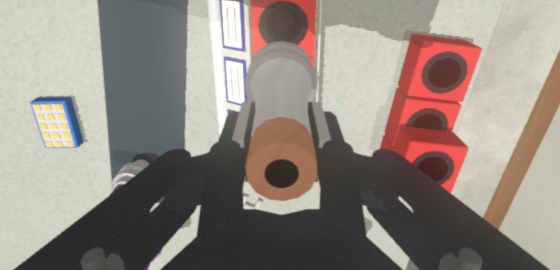

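The shrink holder hangs straight in the jaws, bore at (281,172). Lower it.

Request:
move_arm --pt "0.1 0.15 1 0 0 0 -1" --pt "0 0 2 0 0 0 -1" --pt "0 0 2 0 0 0 -1" --pt "0 0 2 0 0 0 -1" --pt "0 0 2 0 0 0 -1" --pt "0 0 2 0 0 0 -1" --pt "0 0 1.5 0 0 0 -1" --pt "0 0 1 0 0 0 -1" --pt "0 0 0.8 0 0 0 -1" --pt "0 0 0.5 0 0 0 -1" --pt "0 0 0.3 0 0 0 -1" --pt "0 0 0.2 0 0 0 -1" --pt "0 0 0.2 0 0 0 -1" --pt "0 0 0.1 0 0 0 -1" --pt "0 0 0.1 0 0 0 -1" --pt "0 0 0.1 0 0 0 -1" --pt "0 0 0 0 0 0 -1" --pt "0 0 0 0 0 0 -1"

```text
time: 24.82
tool_pos: [0.642, 0.0323, 0.1324]
tool_rot: [0.0, 0.661, 0.75, 0.0]
contact_force: [-0.1, -0.0, -5.9]
gripper_width: 0.338
grasp_force: 60.9
```

Request:
move_arm --pt "0 0 0.1 0 0 0 -1" --pt "0 0 0 0 0 0 -1" --pt "0 0 0 0 0 0 -1"

```text
time: 25.07
tool_pos: [0.6419, 0.0323, 0.1312]
tool_rot: [-0.0, 0.661, 0.75, -0.0]
contact_force: [-0.0, 0.1, -5.6]
gripper_width: 0.34
grasp_force: 60.9
```

Request:
move_arm --pt "0 0 0.1 0 0 0 -1" --pt "0 0 0 0 0 0 -1" --pt "0 0 0 0 0 0 -1"

```text
time: 25.32
tool_pos: [0.6419, 0.0323, 0.1302]
tool_rot: [-0.0, 0.661, 0.75, -0.0]
contact_force: [0.5, -0.3, -6.1]
gripper_width: 0.335
grasp_force: 60.9
```

Request:
move_arm --pt "0 0 0.1 0 0 0 -1" --pt "0 0 0 0 0 0 -1" --pt "0 0 0 0 0 0 -1"

```text
time: 25.57
tool_pos: [0.6419, 0.0323, 0.1292]
tool_rot: [-0.0, 0.661, 0.75, -0.0]
contact_force: [1.1, 0.2, -5.8]
gripper_width: 0.338
grasp_force: 60.9
```

Request:
move_arm --pt "0 0 0.1 0 0 0 -1" --pt "0 0 0 0 0 0 -1" --pt "0 0 0 0 0 0 -1"

```text
time: 25.82
tool_pos: [0.6419, 0.0324, 0.1282]
tool_rot: [-0.0, 0.661, 0.75, -0.0]
contact_force: [0.1, 0.7, -5.2]
gripper_width: 0.338
grasp_force: 60.9
```

Request:
move_arm --pt "0 0 0.1 0 0 0 -1" --pt "0 0 0 0 0 0 -1" --pt "0 0 0 0 0 0 -1"

```text
time: 26.07
tool_pos: [0.6422, 0.0323, 0.1275]
tool_rot: [0.0, 0.661, 0.75, 0.0]
contact_force: [0.1, 0.2, -5.0]
gripper_width: 0.337
grasp_force: 61.1
```

Request:
move_arm --pt "0 0 0.1 0 0 0 -1" --pt "0 0 0 0 0 0 -1" --pt "0 0 0 0 0 0 -1"

```text
time: 26.32
tool_pos: [0.6422, 0.0323, 0.1274]
tool_rot: [0.0, 0.661, 0.75, 0.0]
contact_force: [-2.9, -0.1, 2.4]
gripper_width: 0.335
grasp_force: 61.4
```

Request:
move_arm --pt "0 0 0.1 0 0 0 -1" --pt "0 0 0 0 0 0 -1" --pt "0 0 0 0 0 0 -1"

```text
time: 26.57
tool_pos: [0.6423, 0.0322, 0.1274]
tool_rot: [0.0, 0.661, 0.75, 0.0]
contact_force: [-5.9, 0.1, 6.1]
gripper_width: 0.338
grasp_force: 62.0
```

Request:
move_arm --pt "0 0 -0.1 0 0 0 -1" --pt "0 0 0 0 0 0 -0.3" --pt "0 0 0 0 0 0 0" --pt "0 0 0 0 0 0 0.4" --pt "0 0 0 0 0 0 1" --pt "0 0 0 0 0 0 1" --pt "0 0 0 0 0 0 1" --pt "0 0 0 0 0 0 1" --pt "0 0 0 0 0 0 1" --pt "0 0 -1 0 0 0 1" --pt "0 0 -2 0 0 0 1" --pt "0 0 -3 0 0 0 1" --pt "0 0 -3 0 0 0 1" --pt "0 0 -3 0 0 0 1" --pt "0 0 -3 0 0 0 1" --pt "0 0 -2 0 0 0 1" --pt "0 0 0 0 0 0 1"

```text
time: 27.98
tool_pos: [0.6443, 0.0322, 0.3045]
tool_rot: [0.005, 0.661, 0.75, 0.004]
contact_force: [1.3, -0.8, 1.2]
gripper_width: 0.997
grasp_force: 0.0
```

Request:
move_arm --pt "-2.13 -2 0 0 0 0 1" --pt "-2.13 -2 0 0 0 0 1" --pt "-2.13 -2 0 0 0 0 1" --pt "-2.13 -2 0 0 0 0 1" --pt "-2.13 -2 0 0 0 0 1" --pt "-2.13 -2 0 0 0 0 1" --pt "-2.13 -2 0 0 0 0 1" --pt "-2.13 -2 0 0 0 0 1" --pt "-2.13 -2 0 0 0 0 1" --pt "-2.13 -2 0 0 0 0 1" --pt "-2.13 -2 0 0 0 0 1" --pt "-2.13 -2 0 0 0 0 1" --pt "0 0 0 0 0 0 1" --pt "0 0 0 0 0 0 1"

```text
time: 29.15
tool_pos: [0.4351, -0.2519, 0.2957]
tool_rot: [-0.0, 0.662, 0.749, 0.0]
contact_force: [0.2, -0.3, -0.1]
gripper_width: 0.999
grasp_force: 0.0
```

```bash
python3 -c "
from h import *
to(*H['milling']);f=manip.grab_frame('wrist');print(proj(f,(*H['milling'][:2],.155)));g=manip.grab_frame('scene')
cv2.imwrite('pics/w4.png',np.hstack([f['img'][:380,130:480],cv2.resize(g['img'][150:300,200:377],(449,380))]))"
```

```text
t 29.15 pos [ 0.4351 -0.2519  0.2957] yaw_y 7.04 tilt [-0.0004  0.0008] go cm [-0.02 -0.   16.57] F [ 0.2 -0.3 -0.1] w 0.999 g 0.0
[280.57606552 198.78117961]
```

View pics/w4.png

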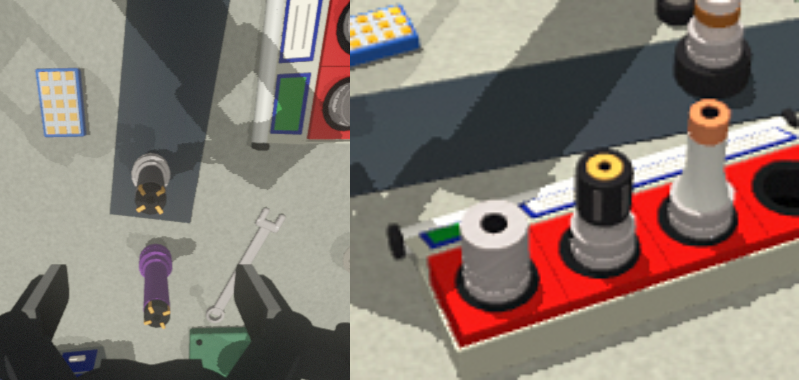

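The milling top is at (281,197), predicted (281,199). The purple look-alike at (157,315) is clear of the jaws, and three holders are seated upright. Grip the milling holder.

Request:
move_arm --pt "0 0 3 0 0 0 1" --pt "0 0 3 0 0 0 1" --pt "0 0 3 0 0 0 1" --pt "0 0 2.6 0 0 0 1" --pt "0 0 2 0 0 0 1" --pt "0 0 2 0 0 0 1" --pt "0 0 1 0 0 0 1" --pt "0 0 0 0 0 0 1" --pt "0 0 0 0 0 0 1" --pt "0 0 0 0 0 0 -1" --pt "0 0 0 0 0 0 -1" --pt "0 0 0 0 0 0 -1" --pt "0 0 0 0 0 0 -1" --pt "0 0 0 0 0 0 -1" --pt "0 0 0 0 0 0 -1" --pt "0 0 0 0 0 0 -1" --pt "0 0 0 0 0 0 -1" --pt "0 0 0 0 0 0 -1" --pt "0 0 0 0 0 0 -1" --pt "0 0 0 0 0 0 -1"

```text
time: 30.92
tool_pos: [0.4359, -0.2519, 0.1314]
tool_rot: [0.0, 0.661, 0.75, -0.0]
contact_force: [-2.4, -0.0, 6.2]
gripper_width: 0.361
grasp_force: 59.1
```

```bash
python3 -c "
from h import *
to(*S[3],.345)"
```

```text
t 30.9167 pos [ 0.4359 -0.2519  0.1314] yaw_y 7.19 tilt [-0.0002 -0.0011] go cm [ 33.88  23.87 -21.4 ] F [-2.4 -0.   6.2] w 0.361 g 59.1
```

Request:
move_arm --pt "0 0 -1 0 0 0 -1" --pt "0 0 -2 0 0 0 -1" --pt "0 0 -2.5 0 0 0 -1" --pt "0 0 -2.5 0 0 0 -1" --pt "0 0 -2.5 0 0 0 -1" --pt "0 0 -2.5 0 0 0 -1" --pt "0 0 -2.5 0 0 0 -1" --pt "0 0 -2.5 0 0 0 -1" --pt "0 0 -2 0 0 0 -1" --pt "0 0 -1 0 0 0 -1" --pt "0 0 -0.5 0 0 0 -1" --pt "0.9 0.6 0 0 0 0 -1" --pt "1.8 1.3 0 0 0 0 -1" --pt "2.5 1.77 0 0 0 0 -1" --pt "2.5 1.77 0 0 0 0 -1" --pt "2.5 1.77 0 0 0 0 -1" --pt "2.5 1.77 0 0 0 0 -1" --pt "2.5 1.77 0 0 0 0 -1"

```text
time: 32.42
tool_pos: [0.5232, -0.0846, 0.3421]
tool_rot: [-0.002, 0.661, 0.75, -0.001]
contact_force: [0.9, -0.8, -7.7]
gripper_width: 0.358
grasp_force: 60.8
```

Request:
move_arm --pt "2.5 1.77 0 0 0 0 -1" --pt "2.5 1.77 0 0 0 0 -1" --pt "2.5 1.77 0 0 0 0 -1" --pt "2.5 1.77 0 0 0 0 -1" --pt "2.5 1.77 0 0 0 0 -1" --pt "2.5 1.77 0 0 0 0 -1" --pt "2 1.4 0 0 0 0 -1" --pt "1.1 0.7 0 0 0 0 -1" --pt "0.6 0.4 0 0 0 0 -1" --pt "0 0 0 0 0 0 -1" --pt "0 0 0 0 0 0 -1" --pt "0 0 0 0 0 0 -1"

```text
time: 33.42
tool_pos: [0.6298, 0.1139, 0.3448]
tool_rot: [-0.0, 0.662, 0.75, -0.001]
contact_force: [-0.6, 0.1, -7.8]
gripper_width: 0.362
grasp_force: 60.9
```

```bash
python3 -c "
from h import *
to(*S[3],.153)
f=manip.grab_frame('wrist');g=manip.grab_frame('scene')
cv2.imwrite('pics/p4.png',np.hstack([f['img'][40:420,130:480],cv2.resize(g['img'][100:280,230:443],(449,380))]))"
```

```text
t 33.4167 pos [0.6298 0.1139 0.3448] yaw_y 7.13 tilt [-0.0011 -0.0007] go cm [ 0.06  0.09 19.18] F [-0.6  0.1 -7.8] w 0.362 g 60.9
```

View pics/p4.png

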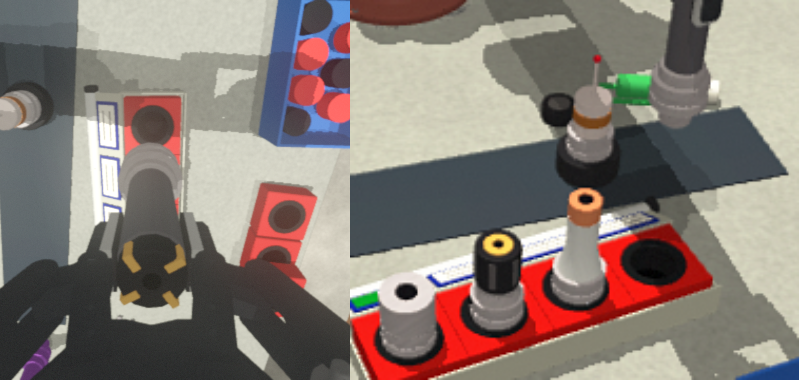

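The milling holder hangs straight over the last empty socket, with its top at (152,275) in the wrist view. The other three stand well. Lower it.

Request:
move_arm --pt "0.1 0.1 1 0 0 0 -1" --pt "0 0 2 0 0 0 -1" --pt "0 0 2.5 0 0 0 -1" --pt "0 0 2.5 0 0 0 -1" --pt "0 0 2.5 0 0 0 -1" --pt "0 0 2 0 0 0 -1" --pt "0 0 2 0 0 0 -1" --pt "0 0 1.5 0 0 0 -1" --pt "0 0 1 0 0 0 -1" --pt "0 0 0.6 0 0 0 -1" --pt "0 0 0.4 0 0 0 -1" --pt "0 0 0.3 0 0 0 -1" --pt "0 0 0.2 0 0 0 -1" --pt "0 0 0.1 0 0 0 -1" --pt "0 0 0.1 0 0 0 -1" --pt "0 0 0 0 0 0 -1" --pt "0 0 0 0 0 0 -1"

```text
time: 34.93
tool_pos: [0.6313, 0.1161, 0.1588]
tool_rot: [0.0, 0.661, 0.75, 0.0]
contact_force: [1.0, -0.5, -8.2]
gripper_width: 0.359
grasp_force: 60.9
```

Request:
move_arm --pt "0 0 0.1 0 0 0 -1" --pt "0 0 0 0 0 0 -1" --pt "0 0 0 0 0 0 -1"

```text
time: 35.18
tool_pos: [0.6311, 0.116, 0.1573]
tool_rot: [-0.0, 0.661, 0.75, -0.0]
contact_force: [0.1, 0.7, -8.6]
gripper_width: 0.361
grasp_force: 60.9
```

Request:
move_arm --pt "0 0 0.1 0 0 0 -1" --pt "0 0 0 0 0 0 -1" --pt "0 0 0 0 0 0 -1"

```text
time: 35.43
tool_pos: [0.631, 0.116, 0.1561]
tool_rot: [-0.0, 0.661, 0.75, -0.0]
contact_force: [0.9, 1.2, -7.8]
gripper_width: 0.356
grasp_force: 60.9
```

Request:
move_arm --pt "0 0 0.1 0 0 0 -1" --pt "0 0 0 0 0 0 -1" --pt "0 0 0 0 0 0 -1"

```text
time: 35.68
tool_pos: [0.631, 0.116, 0.1552]
tool_rot: [-0.0, 0.661, 0.75, -0.0]
contact_force: [0.8, -0.5, -8.0]
gripper_width: 0.357
grasp_force: 60.9
```

Request:
move_arm --pt "0 0 0.1 0 0 0 -1" --pt "0 0 0 0 0 0 -1" --pt "0 0 0 0 0 0 -1"

```text
time: 35.93
tool_pos: [0.631, 0.116, 0.1541]
tool_rot: [-0.0, 0.661, 0.75, -0.0]
contact_force: [-0.1, -0.1, -7.7]
gripper_width: 0.359
grasp_force: 60.9
```

Request:
move_arm --pt "0 0 0.1 0 0 0 -1" --pt "0 0 0 0 0 0 -1" --pt "0 0 0 0 0 0 -1"

```text
time: 36.18
tool_pos: [0.631, 0.116, 0.1532]
tool_rot: [-0.0, 0.661, 0.75, -0.0]
contact_force: [-0.3, 0.9, -8.4]
gripper_width: 0.36
grasp_force: 60.9
```

Request:
move_arm --pt "0 0 0.1 0 0 0 -1" --pt "0 0 0 0 0 0 -1" --pt "0 0 0 0 0 0 -1"

```text
time: 36.43
tool_pos: [0.6313, 0.116, 0.1527]
tool_rot: [0.0, 0.661, 0.75, 0.0]
contact_force: [-0.1, 0.6, -5.2]
gripper_width: 0.355
grasp_force: 61.4
```

Request:
move_arm --pt "0 0 0.1 0 0 0 -1" --pt "0 0 0 0 0 0 -1" --pt "0 0 0 0 0 0 -1"

```text
time: 36.68
tool_pos: [0.6314, 0.116, 0.1526]
tool_rot: [0.0, 0.661, 0.75, 0.0]
contact_force: [-4.2, -1.4, 1.3]
gripper_width: 0.357
grasp_force: 61.9
```

Seated, so release, retreat upward, and check.

Request:
move_arm --pt "0 0 0 0 0 0 -1" --pt "0 0 0 0 0 0 -0.3" --pt "0 0 0 0 0 0 0" --pt "0 0 0 0 0 0 0.4" --pt "0 0 0 0 0 0 1" --pt "0 0 0 0 0 0 1" --pt "0 0 0 0 0 0 1" --pt "0 0 0 0 0 0 1" --pt "0 0 0 0 0 0 1" --pt "0 0 -1 0 0 0 1" --pt "0 0 -2 0 0 0 1" --pt "0 0 -3 0 0 0 1" --pt "0 0 -3 0 0 0 1" --pt "0 0 -3 0 0 0 1" --pt "0 0 -2 0 0 0 1" --pt "0 0 -1 0 0 0 1"

```text
time: 38.02
tool_pos: [0.6324, 0.1161, 0.3069]
tool_rot: [0.003, 0.661, 0.75, 0.003]
contact_force: [-0.2, 0.0, 0.9]
gripper_width: 1.001
grasp_force: 0.0
```

Request:
move_arm --pt "2.5 -2.5 0 0 0 0 1" --pt "2.5 -2.5 0 0 0 0 1" --pt "2.5 -2.5 0 0 0 0 1" --pt "2.5 -2.5 0 0 0 0 1" --pt "2.5 -2.5 0 0 0 0 1" --pt "2.5 -2.5 0 0 0 0 1" --pt "2.5 -2.5 0 0 0 0 1" --pt "2.5 -2.5 0 0 0 0 1" --pt "0 0 0 0 0 0 1" --pt "0 0 0 0 0 0 1"

```text
time: 38.85
tool_pos: [0.4064, 0.2901, 0.3011]
tool_rot: [0.0, 0.66, 0.751, -0.0]
contact_force: [0.9, -0.1, 0.2]
gripper_width: 1.0
grasp_force: 0.0
```

```bash
python3 -c "
from h import *
f=manip.grab_frame('top');g=manip.grab_frame('scene')
for s,z in zip(S,(.104,.129,.154,.179)): print(proj(f,(*s,z)).round(1),proj(g,(*s,z)).round(1))
cv2.imwrite('pics/end.png',np.vstack([cv2.resize(f['img'][125:275,180:390],(420,300)),cv2.resize(g['img'][125:275,210:420],(420,300))]))"
```

```text
[317.2 151. ] [256.6 236.5]
[281.3 152.2] [298.8 214.5]
[243.3 153.5] [340.4 192.7]
[203. 155.] [381.5 171.2]
```

View pics/end.png

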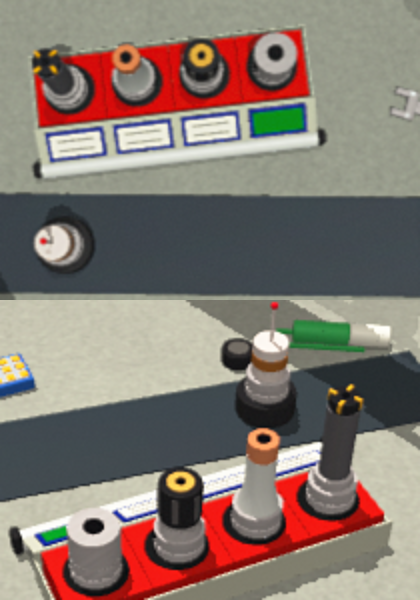

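All four holder tops sit within about 1.5 px of prediction: (317,150.5), (281.5,153), (243.5,154) and (203.5,156.5) in the top view. The probe is untouched at its place.

```bash
python3 -c "
from plant import manip
print(manip.job_done())"
```

```text
the job is handed in; nothing more can be done
None
```

The job is handed in at about 39 s on the robot's clock: the 80, 105, 130 and 155 mm holders stand upright in order from the green-label socket, within about 4 mm of the socket centres in the last images, and the touch probe is where it stood; no verdict came back.

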